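# Free the gummed-up clamp knob and pinch the glued pendant

### The arm

A 6-joint arm with a two-finger parallel gripper is mounted at the origin on the work surface. World frame = base frame: x ahead of the robot, y to its left, z up, the work surface at z = 0. Lengths are in m, angles in degrees, forces in N, time in s.
With the tool pointing down it reaches from about 0.25 to 0.725 m from the base axis. Payload 9.7 kg.
Tool frame: the origin (TCP) lies at the very end of the fingers, on their centre line; the grasp point (between the pads) lies 19 mm behind it (bot.grip_point_offset is the distance from the TCP to the grasp point, in m); y points along the fingers, x is the direction in which the jaws open and shut, and the axes are right-handed (so a half turn about y gives the same grasp; the last joint's range is limited). The gripper opens to 85 mm and grips with 20 to 120 N. Pads are 22 mm wide; open, the fingers measure 114 mm over their backs; the gripper's body (76 mm by 85 mm) begins 54 mm behind the grasp point. The pads swing forward as they close: fully open they stand 13 mm farther back than shut.
Start: joints at [-73.453, 4.979, 10.078, 95.1, 0, 90], TCP at [0.157, -0.527, 0.209] pointing down, gripper open.
Joint ranges: [-179.16, 179.16], [-48.56, 103.87], [-65.8, 70.77], [-126.05, 130.52], [-82.76, 87.17], [-180, 180]. Speed limits (degrees/s): [127.2, 127.2, 147.25, 180, 180, 180].

### API

Orientations are given as [roll, pitch, yaw] about the fixed x, y, z axes, in that order (R = Rz(yaw) Ry(pitch) Rx(roll)).
In Python, from workcell import bot gives the robot as it stands.
- The arm moves only by the shell command python3 -m inch 'ROWS' [FORCE]. ROWS is JSON, a list of rows, each a list of 3 entries, a list of its own where there are three numbers: the shift along the tool's x, y, z in mm, then the turn, a rotation vector about the tool's x, y, z in rad, then the finger opening in mm, from 0 to 85.4. In form: [[[x, y, z], [ax, ay, az], grip], ...]. A call has 1 to 20 rows; each row is the pose to reach, as a shift and turn from the pose measured when the call began, along the tool's axes at that moment; what a row does not reach only later rows make up. A row lasts 1/10 s, in which the tool goes at most 50 mm and 8.59 degrees, less where a joint would pass 70% of its speed; a pose out of reach is approached as far as the arm can. A call with a gripper value outside its range is refused whole. The fingers move at their own pace and stop on an object; FORCE is the grip in N (left out, the last holds). Time passes only in rows, so rows that repeat a pose let the fingers close. It gives the time, the measured TCP pose, the force and the opening at its end, in the units of the state.
- bot.get_obs(): the state, without advancing time (a new reading comes with each control period).
- bot.camera(name): name is "side" or "top"; returns a dict with "frame" (480x640x3 uint8, red, green, blue), "mtx" (3x3 intrinsics, pixels), "origin" and "orientation" of the camera in the world. Camera axes: x right, y down, z forward; pixel columns grow to the right and rows downward; lengths in m; the calibration is good to about 2 mm. A picture is of the moment at which its call begins. There is no depth.
- bot.job_done(): hands the job in, once; it reports no verdict.
Trained networks look in a picture, given as the dict that the camera call returned (one of the last four; its "shot" number tells which), for a name from the list of things; names that differ only in an ending like _2 or _b are one class to them, and where a whole thing is asked for, a point or a joint stands for the part that bears it (a point fixed in the world has none). Each returns a list of dicts, best first, with "confidence" (0 to 1); they miss things now and then, are a little off and sometimes report something else, mostly with a low value. They report only what shows in the picture. A call takes as long as a camera call.
- bot.search_frame(picture, name): "box" ([left, top, right, bottom] in pixels, round what is visible of it).
- bot.cut_out(picture, name): "region" (480x640 bool, what is visible of it) and "box" ([left, top, right, bottom] in pixels, round what is visible of it).
The state is a dict: "time": time; "q": joint angles; "qd": joint speeds; "joint_efforts": joint torques, N m; "ee_pos": TCP position; "tcp_rot": TCP orientation; "wrist_force": force on the tool from outside, world axes, zero at the start; "torque": the same for the moment, N m; "opening": finger opening in m.
Only numpy, scipy, OpenCV 4.12 (cv2) and the standard library are available. Lean on these libraries where they do the work, as an engineer would, in place of code of your own. Each camera call takes 0.05 s, during which the arm holds its last target. There are 200 camera calls.

### The job

The red knob of the little gluing clamp is gummed up with dried glue: break it loose with a short firm clockwise twist, then wind it on until the jaw has pushed the blue pendant flat against the stop plate of the fence and holds it there, snug but without crushing it, and let go. Work the clamp by its knob only, touching neither the jaw nor the pendant, and leave the other things on the table where they are.

Things in the scene. Friction and masses are not known exactly. Their poses are not given: they have to be found in the camera images.
- jig: Gluing clamp, screwed to the table: aluminium plate 90 (its x) by 225 mm (its y, -105 to +120), 8 mm thick; origin at table level, z up. A blue gear housing, 70 x 70 mm, top 32 mm above the table, centred at y = +55 mm, carries the red knob; on its -y side lie the steel jaw, the pendant and the fence, all under 33 mm high.
- knob_grip (a point): Point on the red knob's vertical axis, 61 mm above the table, inside its grip: an upright bar 50 mm long (along this frame's x), 14 mm thick (along its y), from 43 to 73 mm above the table, on a round skirt of 48 mm diameter (35 to 43 mm above the table). The frame turns with the knob, so its yaw is the bar's.
- knob (a joint): Knob angle, rad: 0 at the start, growing clockwise seen from above, to 3.4. Gummed up: somewhere in the first 0.5 rad it resists with up to about 0.4 to 0.55 N m; once loose it turns freely at about 0.06 N m (slowly turned) and stays where it is left. By rack and pinion it drives the jaw 10 mm per rad, so each newton at the jaw costs 0.01 N m at the knob.
- jaw: Black rubber face of the steel jaw, 34 mm wide, 22 high; jaw 18 mm thick in all. Origin: middle of the clamping face's lower edge, on the plate's top (8 mm above the table). The face looks along this frame's -y; a clockwise knob slides it that way, to the fence, by a rack that runs back into the housing. The rubber gives 1 mm per 20 N. Do not touch or push the jaw itself.
- fence: Fence: fixed steel block 60 mm wide, 20 thick, 22 high, across the clamp's plate; origin at its underside centre (8 mm above the table). Its +y points square to the jaw; its front face is at y = +10 mm, 51 to 61 mm from the jaw's face at the start. In that face sits a brass stop plate, 50 mm wide, set 0 to 7 mm proud of it, differently each time and not measured: feel for it.
- pendant: Glued pendant: brass plate 30 x 30 x 10 mm with blue dome (18 mm high in all), lying loose, slightly askew, between jaw and fence, a few mm off the stop plate. Origin: underside centre. The jaw pushes it along till it is pinched. It cracks if the jaw presses over 30 N (0.36 N m at the knob); turned home with 10 to 20 N it stays pinched by the knob's friction.
- spare: finished brass pendant like the other but with a white dome, 30 x 30 x 18 mm, lying on the table; leave alone. Origin: underside centre
- spool: brass-coloured wire spool, 66 mm across, 22 high; leave alone. Origin: underside centre
- glue: metal glue tube with white nozzle, 97 mm long, lying on the table; leave alone. Origin: at table level near its middle
- scissors: scissors with red loops, about 165 mm long, flat on the table; leave alone. Origin: at table level under the pivot
- pliers: small pliers with black handles, about 150 mm long, flat on the table; leave alone. Origin: at table level under the pivot
- phone: white phone, 150 x 74 x 8 mm, flat on the table; leave alone. Origin: underside centre
- dish: small white bowl, 84 mm across, 22 high; leave alone. Origin: underside centre

How it is judged:
By the outcome, as a careful person would: the job done as asked, in the order asked, and still so for the second after the job is handed in, with the robot touching nothing.
It also fails if it takes over 72 s, if anything falls off the work surface, if the arm or the gripper's body presses on something with over 40 N, if the wrist force passes 120 N, or if a joint passes its speed limit or range.

## Working session

There is one attempt and no reset: what is moved stays moved. The work goes in short steps, Python scripts to look and compute and a shell command to move; the robot and the scene stay as the last step left them, time stands still between calls to the robot, and variables do not carry over. Pictures are saved under pics/ and viewed, about 8 in all and at most 12, crops included, and the job is handed in when it is done.

```bash
mkdir -p pics; cat > h.py <<'E'
import numpy as np, cv2
from workcell import bot
from scipy.spatial.transform import Rotation as R
def Rc(c):
    o=np.array(c['orientation'],float)
    return o if o.shape==(3,3) else (R.from_euler('xyz',o,degrees=True).as_matrix() if o.size==3 else None)
def ray(c,uv):
    d=Rc(c)@np.linalg.inv(np.array(c['mtx']))@np.array([uv[0],uv[1],1.]); return np.array(c['origin']),d
def onz(c,uv,z):
    o,d=ray(c,uv); return o+d*(z-o[2])/d[2]
def proj(c,p):
    q=np.array(c['mtx'])@(Rc(c).T@(np.array(p)-np.array(c['origin']))); return q[:2]/q[2]
def tri(c1,u1,c2,u2):
    o1,d1=ray(c1,u1);o2,d2=ray(c2,u2);d1/=np.linalg.norm(d1);d2/=np.linalg.norm(d2)
    t=np.linalg.lstsq(np.c_[d1,-d2],o2-o1,rcond=None)[0]
    a,b=o1+t[0]*d1,o2+t[1]*d2; return (a+b)/2,np.linalg.norm(a-b)
E
python3 - <<'E'
from h import *
print(bot.get_obs())
for n in ('top','side'):
    c=bot.camera(n); print(n,c['origin'],c['orientation'],c['mtx'])
    cv2.imwrite(f'pics/{n}1.png',c['frame'][:,:,::-1])
    for k in ('jig','knob','knob_grip','jaw','fence','pendant'):
        for d in bot.cut_out(c,k)[:2]:
            m=d['region']; ys,xs=np.nonzero(m)
            print(k,round(d['confidence'],2),np.round(d['box']),m.sum(),xs.mean().round(1),ys.mean().round(1), cv2.minAreaRect(np.c_[xs,ys].astype(np.float32)))
E
```

```text
{'time': 0.0, 'q': array([-7.34550521e+01,  5.01083225e+00,  1.00337484e+01,  9.50973254e+01,
       -6.52679405e-04,  9.00005972e+01]), 'qd': array([ 0.04942908,  0.11159446,  0.025962  ,  0.03384072,  0.15013833,
       -0.06964874]), 'joint_efforts': array([ 2.73596861e-04, -5.20383918e+01,  4.64807689e+01,  1.61893247e-02,
        2.06060014e-05,  9.41772868e-06]), 'ee_pos': array([ 0.15654876, -0.52699358,  0.20867932]), 'tcp_rot': array([-9.00006535e+01,  7.44092032e-02, -7.34556493e+01]), 'wrist_force': array([0.27388327, 0.22589072, 0.31779021]), 'torque': array([ 0.00412246,  0.01571755, -0.03861421]), 'opening': 0.08521999898181785}
top [ 0.41155082 -0.04513044  1.19524966] [-172.43649091   -0.18653371  -91.6027487 ] [[478.45068876   0.         313.36545529]
 [  0.         478.45068876 231.11651156]
 [  0.           0.           1.        ]]
jig 0.79 [256. 221. 351. 272.] 2720 298.0 245.1 ((301.0658874511719, 244.32513427734375), (35.75685501098633, 89.61006164550781), 80.18070220947266)
jig 0.49 [473. 248. 524. 313.] 1860 499.2 281.2 ((499.19677734375, 281.1787414550781), 
[... 1202 characters left out ...]
338623046875), (13.40786075592041, 4.389477729797363), 28.610458374023438)
knob 0.68 [317. 273. 341. 289.] 387 328.0 280.9 ((328.5, 281.5), (21.0, 21.0), 90.0)
knob_grip 0.95 [318. 270. 339. 292.] 405 327.8 280.8 ((328.0, 281.0), (22.0, 22.0), 90.0)
jaw 0.42 [328. 267. 343. 269.] 34 336.2 268.1 ((336.1320495605469, 268.0377197265625), (12.911890983581543, 2.472489833831787), 15.945395469665527)
fence 0.76 [331. 241. 356. 261.] 282 345.3 251.1 ((345.19573974609375, 250.87367248535156), (25.591995239257812, 12.050310134887695), 17.35402488708496)
fence 0.3 [418. 151. 470. 187.] 893 444.9 169.9 ((444.64117431640625, 169.33529663085938), (51.08712387084961, 20.93379020690918), 40.60129928588867)
```

```bash
python3 - <<'E'
import cv2,numpy as np
t=cv2.imread('pics/top1.png');s=cv2.imread('pics/side1.png')
a=cv2.resize(t[205:285,245:365],(800,533),interpolation=cv2.INTER_CUBIC)
b=cv2.resize(s[225:335,275:395],(640,587),interpolation=cv2.INTER_CUBIC)
cv2.imwrite('pics/ct.png',a);cv2.imwrite('pics/cs.png',b)
E
```

```text
(no output)
```

View pics/ct.png

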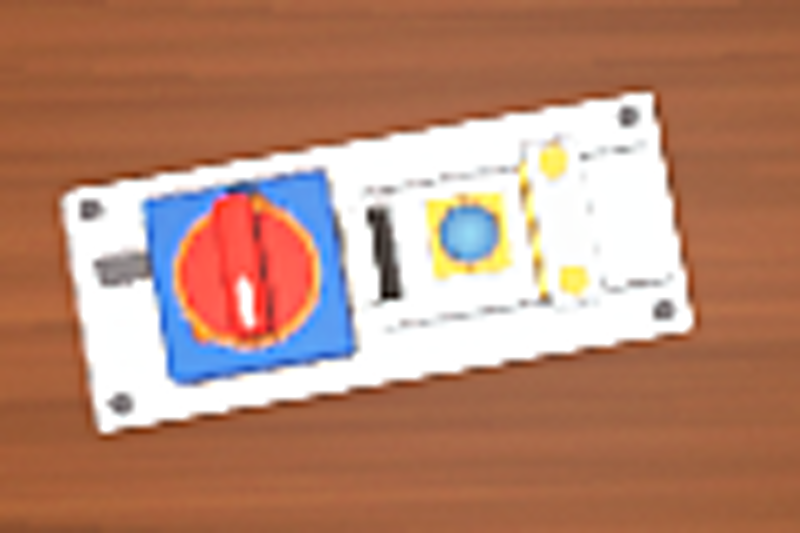

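View pics/cs.png

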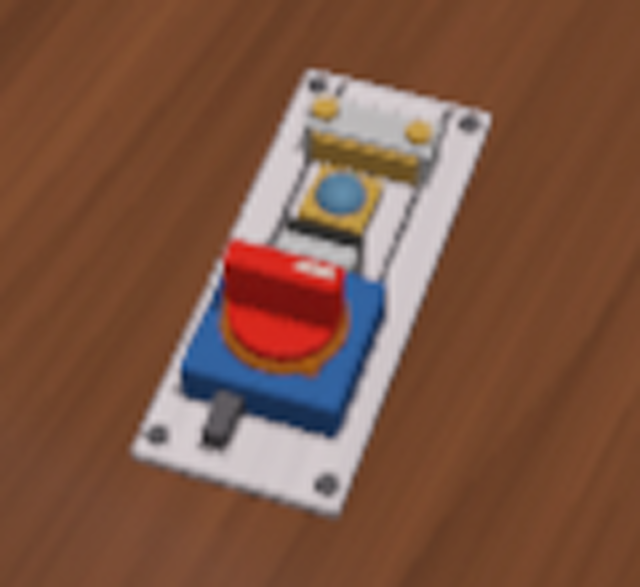

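View pics/top1.png

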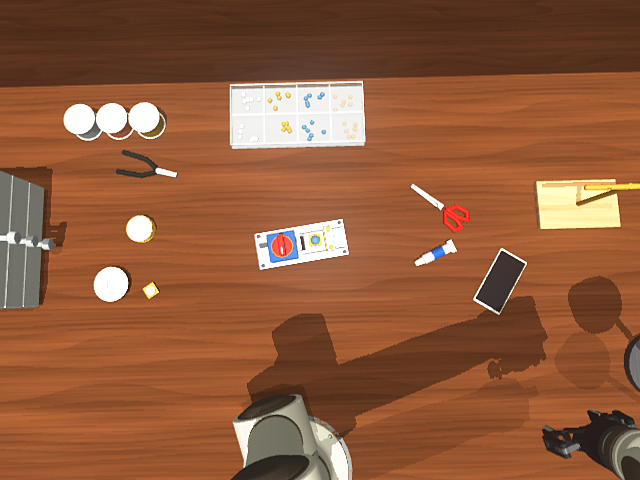

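```bash
python3 - <<'E'
from h import *
ct=bot.camera('top');cs=bot.camera('side')
T=lambda p:(245-.5+p[0]/6.667+.075,205-.5+p[1]/6.667+.075)
S=lambda p:(275-.4+p[0]/5.333,225-.4+p[1]/5.333)
tc=[(62,190),(655,92),(693,328),(98,433)];sc=[(133,455),(310,70),(490,115),(340,515)]
tc=[(62,190),(655,92),(693,328),(98,433)]
# top: left=+y, up=+x. order: (+y,+x),( -y,+x),(-y,-x),(+y,-x); side order guess
P=[]
for a,b in zip(tc,[(133,455),(310,70),(490,115),(340,515)]):
    p,e=tri(ct,T(a),cs,S(b)); P.append(onz(ct,T(a),.008)); print('corner',p.round(4),round(e,4),P[-1].round(4),onz(cs,S(b),.008).round(4))
P=np.array(P); d=(P[0]+P[3]-P[1]-P[2])/2; print('len',np.linalg.norm(d),'y axis yaw',np.degrees(np.arctan2(-d[0],d[1])))
c=P.mean(0);u=d/np.linalg.norm(d); print('knob axis est',c+u*(.055-.0075))
for a,b in (((230,197),(231,246)),((252,335),(344,280))):
    p,e=tri(ct,T(a),cs,S(b)); print('bar end',p.round(4),round(e,4),onz(ct,T(a),.073).round(4),onz(cs,S(b),.073).round(4))
for k,c in (('top',ct),('side',cs)):
  for n in ('knob_grip',):
    for d in bot.cut_out(c,n)[:1]: print(k,d['confidence'],d['box'])
# skirt from red-ness: knob cut out fit handled by eye
E
```

```text
corner [0.567  0.0951 0.006 ] 0.0031 [0.5682 0.0955 0.008 ] [0.5647 0.0958 0.008 ]
corner [ 0.5988 -0.1285  0.0072] 0.0012 [ 0.5993 -0.1283  0.008 ] [ 0.5979 -0.128   0.008 ]
corner [ 0.5099 -0.139   0.0098] 0.0007 [ 0.5098 -0.1393  0.008 ] [ 0.5108 -0.1404  0.008 ]
corner [0.4764 0.083  0.0085] 0.0008 [0.4768 0.0832 0.008 ] [0.4762 0.0826 0.008 ]
len 0.2253614020616991 y axis yaw 8.166984354906917
knob axis est [0.53176668 0.02478679 0.008     ]
bar end [0.5543 0.0278 0.0757] 0.0017 [0.5555 0.0283 0.073 ] [0.5545 0.0258 0.073 ]
bar end [0.5058 0.0213 0.074 ] 0.0007 [0.5062 0.0214 0.073 ] [0.5058 0.0205 0.073 ]
top 0.67 [274.0, 235.4, 290.4, 256.4]
side 0.74 [318.0, 270.3, 337.7, 290.2]
```

```bash
python3 -m inch '[[[-25,0,15],[0,0,0],85],[[-60,0,45],[0,0,0],85],[[-95,0,85],[0,0.02,0],85],[[-130,0,125],[0,0.04,0],85],[[-160,0,165],[0,0.06,0],85],[[-190,0,205],[0,0.08,0],85],[[-220,0,245],[0,0.1,0],85],[[-250,0,285],[0,0.12,0],85],[[-280,0,325],[0,0.14,0],85],[[-310,0,365],[0,0.15,0],85],[[-340,10,405],[0,0.15,0],85],[[-365,20,440],[0,0.15,0],85],[[-390,30,475],[0,0.15,0],85],[[-410,40,500],[0,0.15,0],85],[[-422,50,516],[0,0.15,0],85],[[-422,55,516],[0,0.15,0],85],[[-422,55,516],[0,0.15,0],85],[[-422,55,516],[0,0.15,0],85]]' 100
python3 - <<'E'
from h import *
o=bot.get_obs(); print(o['q'],o['ee_pos'],o['tcp_rot'],o['wrist_force'],o['torque'])
E
```

```text
time: 2.7
ee_pos: [0.5307, 0.0232, 0.1549]
tcp_rot: [-90.0, -0.0, -82.1]
wrist_force: [-0.5, -0.1, -0.4]
opening: 0.0847
[ 2.51175495e+00  1.59079009e+00  4.90716191e-01  8.88837086e+01
 -1.25305430e-02  1.74626426e+02] [0.53068015 0.0232119  0.15487116] [-8.99850273e+01 -1.39942246e-02 -8.21146744e+01] [-0.51252216 -0.1432025  -0.40808728] [ 0.00453224 -0.00924753  0.00246241]
```

```bash
python3 -m inch '[[[-1,0,0],[0,-0.14,0],85],[[-1.5,0,0],[0,-0.28,0],85],[[-1.5,0,0],[0,-0.42,0],85],[[-1.5,0,0],[0,-0.56,0],85],[[-1.5,0,0],[0,-0.7,0],85],[[-1.5,0,0],[0,-0.84,0],85],[[-1.5,0,0],[0,-0.98,0],85],[[-1.5,0,0],[0,-1.12,0],85],[[-1.5,0,0],[0,-1.26,0],85],[[-1.5,0,0],[0,-1.4,0],85],[[-1.5,0,0],[0,-1.54,0],85],[[-1.5,0,0],[0,-1.57,0],85],[[-1.5,0,0],[0,-1.57,0],85]]'
python3 -m inch '[[[0,5,0],[0,-0.14,0],85],[[0,10,0],[0,-0.28,0],85],[[0,15,0],[0,-0.42,0],85],[[0,20,0],[0,-0.56,0],85],[[0,25,0],[0,-0.7,0],85],[[0,30,0],[0,-0.84,0],85],[[0,35,0],[0,-0.98,0],85],[[0,40,0],[0,-1.12,0],85],[[0,45,0],[0,-1.26,0],85],[[0,50,0],[0,-1.4,0],85],[[0,50,0],[0,-1.54,0],85],[[0,50,0],[0,-1.57,0],85],[[0,50,0],[0,-1.57,0],85],[[0,50,0],[0,-1.57,0],85]]'
python3 - <<'E'
from h import *
o=bot.get_obs(); print(o['q'],o['ee_pos'],o['tcp_rot'],o['wrist_force'],o['torque'])
for n in ('top','side'):
    c=bot.camera(n); u=proj(c,[.531,.0247,.061]).astype(int); print(n,u)
    k=60; f=c['frame'][u[1]-k:u[1]+k,u[0]-k:u[0]+k,::-1]
    cv2.imwrite(f'pics/{n}_a.png',cv2.resize(f,(400,400),interpolation=cv2.INTER_CUBIC))
cv2.imwrite('pics/a.png',np.hstack([cv2.imread('pics/top_a.png'),cv2.imread('pics/side_a.png')]))
E
```

```text
time: 4.0
ee_pos: [0.5304, 0.0236, 0.1559]
tcp_rot: [-90.0, -0.1, 7.8]
wrist_force: [-0.2, 0.1, -0.5]
opening: 0.0851
time: 5.4
ee_pos: [0.5304, 0.0231, 0.1064]
tcp_rot: [-90.1, 0.0, 97.6]
wrist_force: [0.5, 0.6, 1.1]
opening: 0.085
[ 2.50329633e+00  1.40123968e+00 -5.04740489e+00  8.34110240e+01
 -2.19939400e-02 -5.05189486e+00] [0.53044861 0.02307254 0.10637956] [-9.01378496e+01  3.42657307e-02  9.75551230e+01] [0.45909174 0.60200945 1.09224737] [-0.0107478   0.01976672 -0.00488995]
top [281 244]
side [327 277]
```

View pics/a.png

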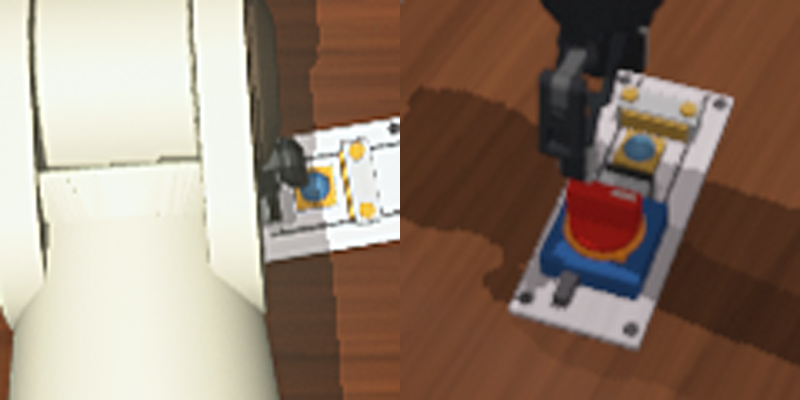

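```bash
python3 - <<'E'
from h import *
c=bot.camera('side'); o=bot.get_obs(); p=o['ee_pos']; M=R.from_euler('xyz',o['tcp_rot'],degrees=True).as_matrix()
for s in (-1,1):
  for x in (42.5,57):
    for z in (-11,11): print(s,x,z,((proj(c,p+M@np.array([s*x,-13,z])/1e3)-[267,217])*3.333+[400,0]).round())
E
```

```text
-1 42.5 -11 [610.  92.]
-1 42.5 11 [642. 100.]
-1 57 -11 [617.  76.]
-1 57 11 [649.  84.]
1 42.5 -11 [562. 190.]
1 42.5 11 [596. 200.]
1 57 -11 [554. 208.]
1 57 11 [588. 218.]
```

```bash
python3 -m inch '[[[1,20,0],[0,0.01,0],85],[[2,40,-0.5],[0,0.01,0],85],[[2,52,-0.5],[0,0.01,0],85],[[2,58,-0.5],[0,0.01,0],60],[[2,58,-0.5],[0,0.01,0],40],[[2,58,-0.5],[0,0.01,0],30]]' 100
python3 - <<'E'
from h import *
o=bot.get_obs(); print(o['q'],o['ee_pos'],o['tcp_rot'],o['wrist_force'],o['torque'],o['opening'])
E
```

```text
time: 6.15
ee_pos: [0.5312, 0.0254, 0.0489]
tcp_rot: [-90.2, 0.0, 97.1]
wrist_force: [0.4, 0.5, 0.0]
opening: 0.0433
[ 2.74610300e+00  2.25857425e+00 -1.05384011e+01  7.70389695e+01
 -2.19182626e-02 -4.30800985e+00] [0.53115236 0.02535933 0.04886618] [-9.01619452e+01  3.41797470e-02  9.70540332e+01] [0.37071128 0.52575368 0.04779809] [-0.01758631  0.03558145  0.03686055] 0.04329929640600986
```

```bash
python3 -m inch '[[[0,0,0],[0,0,0],10],[[0,0,0],[0,0,0],5],[[0,0,0],[0,0,0],5],[[0,0,0],[0,0,0],5]]' 30
python3 - <<'E'
from h import *
for i in range(2):
 o=bot.get_obs(); print(o['ee_pos'],o['tcp_rot'],o['wrist_force'],o['torque'],o['opening']); bot.camera('side')
E
```

```text
time: 6.55
ee_pos: [0.5318, 0.0248, 0.0498]
tcp_rot: [-90.3, 0.1, 97.0]
wrist_force: [0.5, -5.1, 5.6]
opening: 0.0115
[0.53177415 0.02481611 0.04981765] [-90.25348841   0.10428994  97.03143366] [ 0.51603965 -5.05061938  5.5691724 ] [-0.96477142  0.02566296  0.05398369] 0.011525930004980506
[0.53178728 0.02483592 0.04982517] [-90.25663471   0.10423519  97.0319986 ] [ 0.25944278 -5.56435191  5.80499434] [-0.97191714  0.00162063  0.04716663] 0.011837805139259897
```

```bash
python3 - <<'E'
from h import *
c=bot.camera('side'); u=[327,270];k=40
cv2.imwrite('pics/b.png',cv2.resize(c['frame'][u[1]-k:u[1]+k,u[0]-k:u[0]+k,::-1],(600,600),interpolation=cv2.INTER_CUBIC))
E
```

```text
(no output)
```

View pics/b.png

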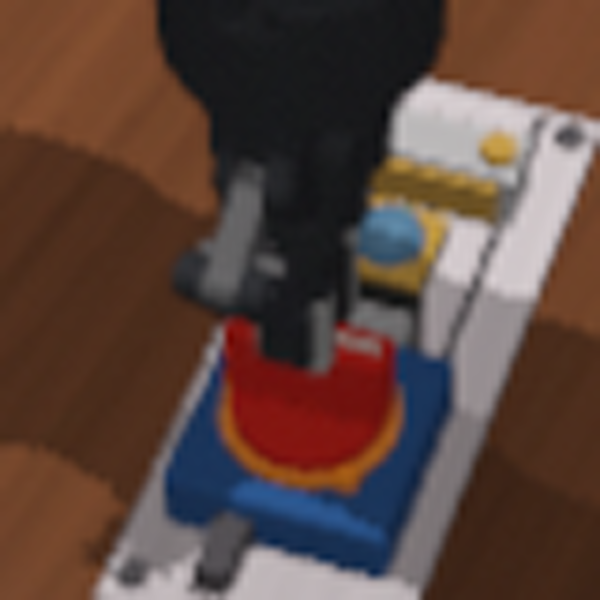

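```bash
cat > s.py <<'E'
from h import *
o=bot.get_obs(); print('t',round(o['time'],2),'p',o['ee_pos'].round(4),'rpy',o['tcp_rot'].round(2),'F',o['wrist_force'].round(2),'M',o['torque'].round(3),'op',round(o['opening'],4),'q6',o['q'][5].round(2))
E
python3 -m inch '[[[-0.3,0,0],[0,0,0],5],[[-0.5,0,0],[0,0,0],5],[[-0.5,0,0],[0,0,0],5]]' 100 >/dev/null; python3 s.py
python3 -m inch '[[[-0.5,0,0],[0,0.05,0],5],[[-0.5,0,0],[0,0.1,0],5],[[-0.5,0,0],[0,0.1,0],5]]' >/dev/null; python3 s.py
```

```text
t 7.0 p [0.5319 0.0246 0.0501] rpy [-9.027e+01  7.000e-02  9.704e+01] F [-2.18 -0.17  4.26] M [0.059 0.326 0.005] op 0.0068 q6 -4.36
t 7.3 p [0.5319 0.0245 0.0501] rpy [-90.27   0.    91.29] F [-1.5   3.12  3.42] M [0.403 0.348 0.065] op 0.0072 q6 1.35
```

```bash

python3 -m inch '[[[0,0,0],[0,0.05,0],5],[[0,0,0],[0,0.1,0],5],[[0,0,0],[0,0.1,0],5]]' >/dev/null; python3 s.py
python3 -m inch '[[[0,0,0],[0,0.05,0],5],[[0,0,0],[0,0.1,0],5],[[0,0,0],[0,0.1,0],5]]' >/dev/null; python3 s.py
```

```text
t 7.6 p [0.5319 0.0245 0.0502] rpy [-9.028e+01 -2.000e-02  8.562e+01] F [-0.48  0.02  3.5 ] M [-0.009  0.172  0.331] op 0.0069 q6 7.03
t 7.9 p [0.5327 0.0243 0.0513] rpy [-9.040e+01 -4.000e-02  7.993e+01] F [-0.34 -1.38  9.75] M [-0.311  0.197  0.019] op 0.005 q6 12.71
```

```bash
python3 - <<'E'
from h import *
c=bot.camera('side'); u=[327,270];k=40
cv2.imwrite('pics/c.png',cv2.resize(c['frame'][u[1]-k:u[1]+k,u[0]-k:u[0]+k,::-1],(600,600),interpolation=cv2.INTER_CUBIC))
E
python3 s.py
```

```text
t 7.95 p [0.5327 0.0243 0.0513] rpy [-9.041e+01 -4.000e-02  8.000e+01] F [-0.94 -1.5   9.87] M [-0.352  0.165  0.027] op 0.0052 q6 12.64
```

View pics/c.png

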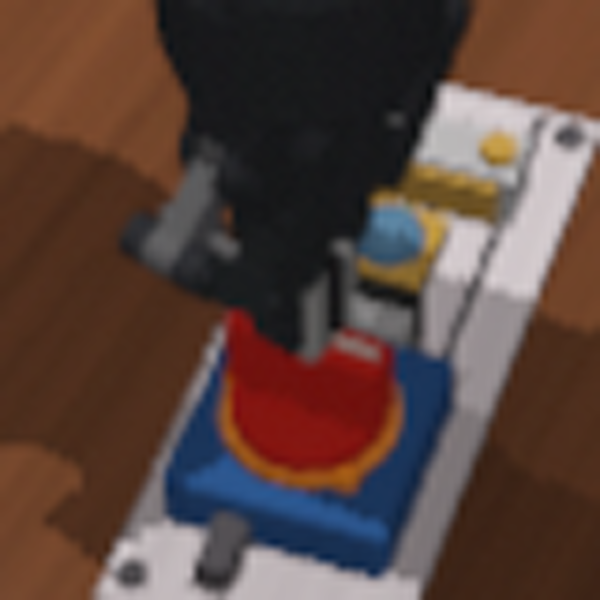

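```bash

python3 -m inch '[[[0,0,0],[0,0,0],30],[[0,0,0],[0,0,0],60],[[0,0,0],[0,0,0],85],[[0,0,0],[0,-0.05,0],85],[[0,-15,0],[0,-0.1,0],85],[[0,-35,0],[0,-0.17,0],85],[[0,-55,0],[0,-0.2,0],85],[[0,-60,0],[0,-0.2,0],85]]' >/dev/null; python3 s.py
python3 - <<'E'
from h import *
c=bot.camera('side'); u=[327,275];k=30
old=cv2.imread('pics/side1.png');f=c['frame'][:,:,::-1]
z=lambda i:cv2.resize(i[u[1]-k:u[1]+k,u[0]-k:u[0]+k],(400,400),interpolation=cv2.INTER_CUBIC)
cv2.imwrite('pics/d.png',np.hstack([z(old),z(f)]))
E
```

```text
t 8.75 p [0.5331 0.0244 0.1131] rpy [-9.054e+01  4.000e-02  9.151e+01] F [ 0.2  -0.1  -0.88] M [ 0.002 -0.044 -0.036] op 0.085 q6 1.13
```

View pics/d.png

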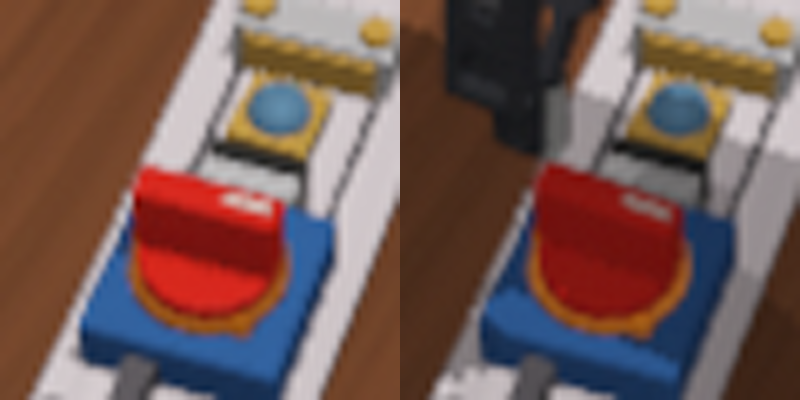

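```bash
python3 - <<'E'
from h import *
c=bot.camera('side')
for a,b in (((136,172),(285,212)),((142,165),(285,213))):
    P=[onz(c,(297+x*.15,245+y*.15),.073) for x,y in (a,b)]; d=P[0]-P[1]; print((P[0]+P[1])/2,np.linalg.norm(d),np.degrees(np.arctan2(d[1],d[0])))
# colour-based: red top edge change via line fit of jaw
E
```

```text
[0.53018323 0.02276818 0.073     ] 0.05102964947245219 8.261572763338025
[0.52991294 0.02122968 0.073     ] 0.05044477836717805 4.016144962588793
```

```bash

python3 -m inch '[[[0,25,1.8],[0.009,-0.044,0],85],[[0,50,1.8],[0.009,-0.044,0],85],[[0,62,1.8],[0.009,-0.044,0],60],[[0,67,1.8],[0.009,-0.044,0],40],[[0,68,1.8],[0.009,-0.044,0],25],[[0,68,1.8],[0.009,-0.044,0],25],[[0,68,1.8],[0.009,-0.044,0],25]]' 30 >/dev/null; python3 s.py
python3 -m inch '[[[0,0,0],[0,0,0],5],[[0,0,0],[0,0,0],5],[[0,0,0],[0,0,0],5]]' 30 >/dev/null; python3 s.py
```

```text
t 9.55 p [0.532  0.0243 0.0445] rpy [-9.003e+01  5.000e-02  9.394e+01] F [0.36 0.46 0.19] M [ 0.019  0.029 -0.001] op 0.0249 q6 -1.29
t 9.85 p [0.5323 0.0245 0.0451] rpy [-9.008e+01  3.000e-02  9.394e+01] F [-0.16  3.18  3.1 ] M [ 0.409  0.199 -0.065] op 0.0129 q6 -1.29
```

```bash

python3 -m inch '[[[0,0.8,0],[0,0,0],5],[[0,0.8,0],[0,0,0],5],[[0,0.8,0],[0,0,0],5]]' 120 >/dev/null; python3 s.py
python3 -m inch '[[[0,0,0],[0,0.04,0],5],[[0,0,0],[0,0.08,0],5],[[0,0,0],[0,0.08,0],5]]' >/dev/null; python3 s.py
```

```text
t 10.15 p [0.5324 0.0245 0.0454] rpy [-9.013e+01  3.000e-02  9.394e+01] F [-4.38  0.77  7.4 ] M [0.149 0.814 0.005] op 0.009 q6 -1.29
t 10.45 p [0.5323 0.0245 0.0455] rpy [-9.012e+01  4.000e-02  8.936e+01] F [-0.98 -0.73  2.14] M [0.022 0.256 0.433] op 0.0092 q6 3.3
```

```bash

python3 -m inch '[[[0,0,0],[0,0.05,0],5],[[0,0,0],[0,0.1,0],5]]' >/dev/null; python3 s.py
python3 -m inch '[[[0,0,0],[0,0,0],5]]' >/dev/null; python3 s.py
```

```text
t 10.65 p [0.5324 0.0243 0.0455] rpy [-9.014e+01  4.000e-02  8.363e+01] F [ 0.12 -1.05  0.72] M [-0.163  0.156  0.755] op 0.0089 q6 9.03
t 10.75 p [0.5324 0.0244 0.0455] rpy [-9.013e+01  4.000e-02  8.365e+01] F [-1.94  1.06  1.91] M [0.184 0.396 0.113] op 0.0088 q6 9.01
```

```bash

python3 -m inch '[[[0,0,0],[0,0.05,0],5],[[0,0,0],[0,0.1,0],5],[[0,0,0],[0,0.15,0],5],[[0,0,0],[0,0.2,0],5]]' >/dev/null; python3 s.py
python3 -m inch '[[[0,0,0],[0,0.0,0],5]]' >/dev/null; python3 s.py
python3 - <<'E'
from h import *
c=bot.camera('side'); u=[327,275];k=30
z=lambda i:cv2.resize(i[u[1]-k:u[1]+k,u[0]-k:u[0]+k],(400,400),interpolation=cv2.INTER_CUBIC)
cv2.imwrite('pics/e.png',z(c['frame'][:,:,::-1]))
E
```

```text
t 11.15 p [0.5324 0.0242 0.0455] rpy [-9.015e+01  3.000e-02  7.220e+01] F [-1.74  0.1   2.43] M [-0.045  0.323  0.173] op 0.0089 q6 20.45
t 11.25 p [0.5324 0.0242 0.0455] rpy [-9.014e+01  3.000e-02  7.226e+01] F [-1.55  0.58  1.73] M [0.132 0.318 0.136] op 0.0092 q6 20.39
```

View pics/e.png

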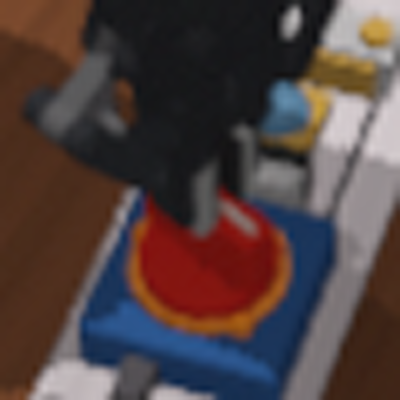

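```bash

python3 -m inch '[[[0,0,0],[0,0.05,0],5],[[0,0,0],[0,0.1,0],5],[[0,0,0],[0,0.15,0],5],[[0,0,0],[0,0.2,0],5],[[0,0,0],[0,0.25,0],5],[[0,0,0],[0,0.3,0],5],[[0,0,0],[0,0.35,0],5],[[0,0,0],[0,0.4,0],5]]' >/dev/null; python3 s.py
python3 -m inch '[[[0,0,0],[0,0.05,0],5],[[0,0,0],[0,0.1,0],5],[[0,0,0],[0,0.15,0],5],[[0,0,0],[0,0.2,0],5],[[0,0,0],[0,0.25,0],5],[[0,0,0],[0,0.3,0],5]]' >/dev/null; python3 s.py
python3 -m inch '[[[0,0,0],[0,0.0,0],5]]' >/dev/null; python3 s.py
```

```text
t 12.1 p [0.5322 0.024  0.0455] rpy [-9.014e+01  1.000e-02  4.945e+01] F [-2.   -0.46  1.9 ] M [-0.212  0.49   0.144] op 0.0094 q6 43.19
t 12.7 p [0.5319 0.0238 0.0455] rpy [-90.14  -0.    32.3 ] F [-2.42 -0.23  1.07] M [-0.105  0.464  0.037] op 0.0092 q6 60.34
t 12.8 p [0.5319 0.0238 0.0455] rpy [-90.14  -0.    32.37] F [-0.26  1.25  0.41] M [ 0.17   0.133 -0.072] op 0.0092 q6 60.26
```

```bash
cat > s.py <<'E'
from h import *
import sys
L=[]
for i in range(int(sys.argv[1]) if len(sys.argv)>1 else 1):
    if i: bot.camera('side')
    o=bot.get_obs(); L.append([o['torque'][2],o['joint_efforts'][5],*o['wrist_force']])
L=np.array(L);m=L.mean(0)
print('t',round(o['time'],2),'p',o['ee_pos'].round(4),'yaw',o['tcp_rot'][2].round(2),'knob',np.radians(98-o['tcp_rot'][2]).round(3),'Mz',m[0].round(3),'sd',L[:,0].std().round(3),'J6',m[1].round(3),'F',m[2:].round(1),'op',round(o['opening'],4),'q6',o['q'][5].round(1))
E
python3 s.py 4
python3 -m inch '[[[0,0,0],[0,0.03,0],5],[[0,0,0],[0,0.06,0],5],[[0,0,0],[0,0.09,0],5],[[0,0,0],[0,0.12,0],5],[[0,0,0],[0,0.15,0],5],[[0,0,0],[0,0.18,0],5],[[0,0,0],[0,0.21,0],5],[[0,0,0],[0,0.24,0],5]]' >/dev/null; python3 s.py 3
python3 -m inch '[[[0,0,0],[0,0.03,0],5],[[0,0,0],[0,0.06,0],5],[[0,0,0],[0,0.09,0],5],[[0,0,0],[0,0.12,0],5],[[0,0,0],[0,0.15,0],5]]' >/dev/null; python3 s.py 3
```

```text
t 12.95 p [0.5319 0.0238 0.0455] yaw 32.43 knob 1.144 Mz -0.027 sd 0.038 J6 0.235 F [-1.   0.5  0.9] op 0.009 q6 60.2
t 13.85 p [0.5318 0.0238 0.0455] yaw 18.59 knob 1.386 Mz 0.024 sd 0.072 J6 -0.114 F [-2.5 -0.5  1.5] op 0.0092 q6 74.0
t 14.45 p [0.5316 0.0238 0.0455] yaw 9.94 knob 1.537 Mz -0.011 sd 0.045 J6 -0.123 F [-2.9 -0.3  1.7] op 0.0089 q6 82.7
```

```bash

python3 -m inch '[[[0,0,0],[0,0.03,0],5],[[0,0,0],[0,0.06,0],5],[[0,0,0],[0,0.09,0],5],[[0,0,0],[0,0.12,0],5],[[0,0,0],[0,0.15,0],5]]' >/dev/null; python3 s.py 4
python3 -m inch '[[[0,0,0],[0,0.02,0],5],[[0,0,0],[0,0.04,0],5],[[0,0,0],[0,0.06,0],5]]' >/dev/null; python3 s.py 4
python3 -m inch '[[[0,0,0],[0,0.02,0],5],[[0,0,0],[0,0.04,0],5],[[0,0,0],[0,0.06,0],5]]' >/dev/null; python3 s.py 4
python3 - <<'E'
from h import *
c=bot.camera('side'); 
cv2.imwrite('pics/f.png',cv2.resize(c['frame'][230:290,300:380,::-1],(800,600),interpolation=cv2.INTER_CUBIC))
E
```

```text
t 15.1 p [0.5315 0.0237 0.0455] yaw 1.35 knob 1.687 Mz -0.008 sd 0.055 J6 -0.056 F [-3.6 -0.2  2.1] op 0.0093 q6 91.3
t 15.55 p [0.5315 0.0237 0.0455] yaw -2.1 knob 1.747 Mz -0.03 sd 0.047 J6 -0.045 F [-3.7 -0.5  2.3] op 0.0089 q6 94.7
t 16.0 p [0.5314 0.0237 0.0455] yaw -5.56 knob 1.808 Mz -0.003 sd 0.062 J6 -0.043 F [-3.7 -0.8  2.2] op 0.0098 q6 98.2
```

View pics/f.png

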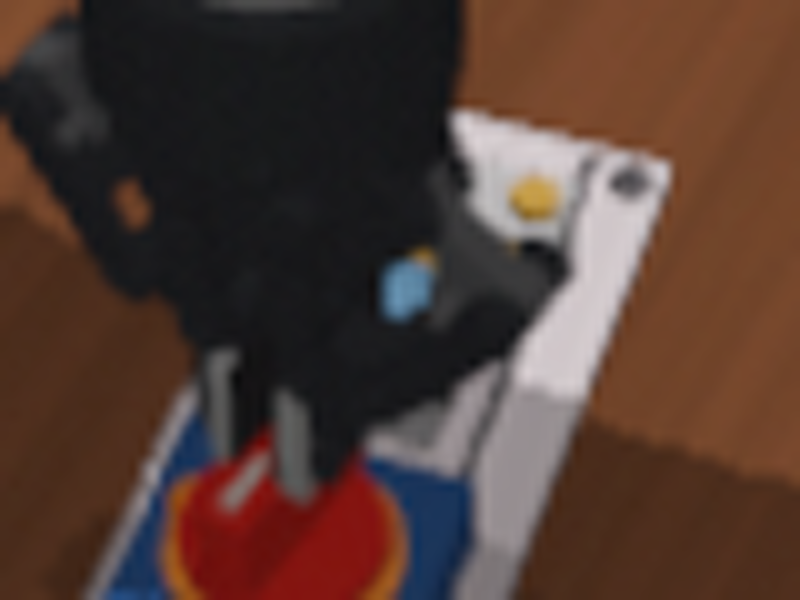

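```bash

python3 -m inch '[[[0,0,0],[0,0.02,0],5],[[0,0,0],[0,0.04,0],5],[[0,0,0],[0,0.06,0],5]]' >/dev/null; python3 s.py 4
python3 -m inch '[[[0,0,0],[0,0.02,0],5],[[0,0,0],[0,0.04,0],5],[[0,0,0],[0,0.05,0],5]]' >/dev/null; python3 s.py 4
```

```text
t 16.5 p [0.5314 0.0237 0.0455] yaw -9.0 knob 1.868 Mz -0.02 sd 0.068 J6 -0.043 F [-4.1 -0.2  2.9] op 0.009 q6 101.6
t 16.95 p [0.5314 0.0238 0.0455] yaw -11.87 knob 1.918 Mz 0.016 sd 0.047 J6 0.044 F [-4.1 -0.1  3.1] op 0.0092 q6 104.5
```

```bash

python3 -m inch '[[[0,0,0],[0,0.02,0],5],[[0,0,0],[0,0.04,0],5],[[0,0,0],[0,0.05,0],5]]' >/dev/null; python3 s.py 5
```

```text
t 17.45 p [0.5313 0.0238 0.0455] yaw -14.74 knob 1.968 Mz -0.031 sd 0.043 J6 0.032 F [-4.3  0.1  3.3] op 0.0093 q6 107.4
```

```bash
echo "sys.exit(m[0]>0.1)" >> s.py
python3 -m inch '[[[0,0,0],[0,0.02,0],5],[[0,0,0],[0,0.04,0],5],[[0,0,0],[0,0.04,0],5]]' >/dev/null; python3 s.py 6 &&
python3 -m inch '[[[0,0,0],[0,0.02,0],5],[[0,0,0],[0,0.04,0],5],[[0,0,0],[0,0.04,0],5]]' >/dev/null && python3 s.py 6 &&
python3 -m inch '[[[0,0,0],[0,0.02,0],5],[[0,0,0],[0,0.04,0],5],[[0,0,0],[0,0.04,0],5]]' >/dev/null && python3 s.py 6 &&
python3 -m inch '[[[0,0,0],[0,0.02,0],5],[[0,0,0],[0,0.04,0],5],[[0,0,0],[0,0.04,0],5]]' >/dev/null && python3 s.py 6
```

```text
t 18.0 p [0.5313 0.0238 0.0455] yaw -17.02 knob 2.008 Mz -0.013 sd 0.013 J6 0.072 F [-4.6  0.1  3.1] op 0.009 q6 109.7False
```

```bash
sed -i 's/^sys.exit.*/sys.exit(int(m[0]>0.09))/' s.py
python3 -m inch '[[[0,0,0],[0,0.02,0],5],[[0,0,0],[0,0.04,0],5],[[0,0,0],[0,0.04,0],5]]' >/dev/null && python3 s.py 6 &&
python3 -m inch '[[[0,0,0],[0,0.02,0],5],[[0,0,0],[0,0.04,0],5],[[0,0,0],[0,0.04,0],5]]' >/dev/null && python3 s.py 6 &&
python3 -m inch '[[[0,0,0],[0,0.02,0],5],[[0,0,0],[0,0.04,0],5],[[0,0,0],[0,0.04,0],5]]' >/dev/null && python3 s.py 6
```

```text
t 18.55 p [0.5313 0.0238 0.0455] yaw -19.31 knob 2.047 Mz 0.05 sd 0.031 J6 0.131 F [-4.7  0.1  3.3] op 0.009 q6 111.9
t 19.1 p [0.5313 0.0238 0.0455] yaw -21.65 knob 2.088 Mz 0.112 sd 0.022 J6 0.172 F [-5.   0.4  3.5] op 0.0094 q6 114.3
```

```bash

python3 -m inch '[[[0,0,0],[0,0.02,0],5],[[0,0,0],[0,0.02,0],5],[[0,0,0],[0,0.02,0],5]]' >/dev/null ; python3 s.py 12
```

```text
t 19.95 p [0.5313 0.0238 0.0455] yaw -22.82 knob 2.109 Mz 0.133 sd 0.027 J6 0.146 F [-5.2  0.   3.7] op 0.0093 q6 115.4
```

```bash

python3 -m inch '[[[0,0,0],[0,0,0],15],[[0,0,0],[0,0,0],25],[[0,0,0],[0,0,0],40],[[0,0,0],[0,0,0],45],[[0,-5,0],[0,0,0],45],[[0,-20,0],[0,0,0],45],[[0,-40,0],[0,0,0],45],[[0,-70,0],[0,0,0],45],[[0,-110,0],[0,0,0],45],[[0,-150,0],[0,0,0],45],[[0,-150,0],[0,0,0],45],[[0,-150,0],[0,0,0],45]]' >/dev/null; python3 s.py 8
python3 - <<'E'
from h import *
o=bot.get_obs();print(o['q'])
c=bot.camera('side'); 
cv2.imwrite('pics/g.png',cv2.resize(c['frame'][230:290,300:380,::-1],(800,600),interpolation=cv2.INTER_CUBIC))
E
```

```text
t 21.5 p [0.5309 0.0241 0.1948] yaw -22.82 knob 2.109 Mz 0.007 sd 0.017 J6 0.0 F [ 0.1 -0.3 -0.2] op 0.045 q6 115.5
[ 2.65955147e+00  2.21020625e+00  5.54135075e+00  9.34070443e+01
 -1.08792935e-01  1.15480660e+02]
```

View pics/g.png

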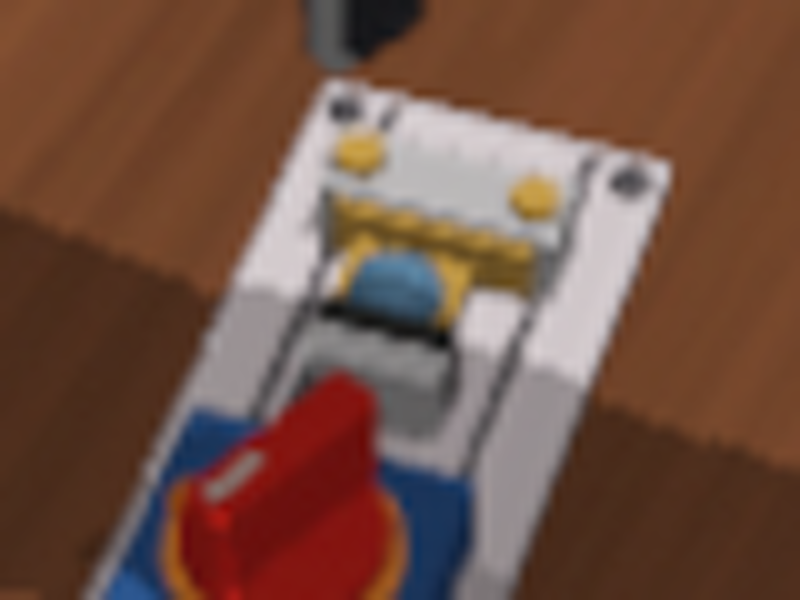

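The picture shows the jaw (black face ~(390,325)) against the pendant, which sits at the brass stop plate. The knob is where the gripper left it. The static torque leaves the force uncertain (about 7–15 N), so I'll regrip at the same yaw and feel it properly.

```bash

python3 -m inch '[[[0,40,0],[0,0,0],45],[[0,80,0],[0,0,0],45],[[0,120,0],[0,0,0],45],[[0,140,0],[0,0,0],45],[[0,149,0],[0,0,0],40],[[0,149.3,0],[0,0,0],25],[[0,149.3,0],[0,0,0],25]]' >/dev/null; python3 s.py 2
python3 -m inch '[[[0,0,0],[0,0,0],5],[[0,0,0],[0,0,0],5],[[0,0,0],[0,0,0],5],[[0,0,0],[0,0,0],5]]' 120 >/dev/null; python3 s.py 10
```

```text
t 22.3 p [0.5317 0.0238 0.0472] yaw -22.82 knob 2.109 Mz -0.013 sd 0.014 J6 -0.0 F [-0.8  0.3  1. ] op 0.0248 q6 115.4
t 23.15 p [0.5316 0.0241 0.0485] yaw -22.79 knob 2.108 Mz 0.127 sd 0.027 J6 0.13 F [-4.8  1.3  4. ] op 0.0075 q6 115.4
```

```bash

python3 -m inch '[[[0,0,0],[0,0.01,0],5],[[0,0,0],[0,0.01,0],5]]' >/dev/null; python3 s.py 12
python3 -m inch '[[[0,0,0],[0,0.01,0],5],[[0,0,0],[0,0.01,0],5]]' >/dev/null; python3 s.py 12
```

```text
t 23.9 p [0.5315 0.0242 0.0486] yaw -23.37 knob 2.118 Mz 0.198 sd 0.023 J6 0.183 F [-2.8  0.7 -1.9] op 0.0076 q6 116.0
t 24.65 p [0.5315 0.0241 0.0486] yaw -23.94 knob 2.128 Mz 0.124 sd 0.026 J6 0.143 F [-3.5  0.6 -1.6] op 0.0077 q6 116.6
```

```bash

python3 -m inch '[[[0,0,0],[0,0,0],15],[[0,0,0],[0,0,0],25],[[0,0,0],[0,0,0],40],[[0,0,0],[0,0,0],45],[[0,-5,0],[0,0,0],45],[[0,-20,0],[0,0,0],45],[[0,-40,0],[0,0,0],45],[[0,-70,0],[0,0,0],45],[[0,-110,0],[0,0,0],45],[[0,-150,0],[0,0,0],45],[[0,-150,0],[0,0,0],45],[[0,-150,0],[0,0,0],45]]' >/dev/null; python3 s.py 4
python3 - <<'E'
from h import *
c=bot.camera('side'); 
cv2.imwrite('pics/i.png',cv2.resize(c['frame'][230:290,300:380,::-1],(800,600),interpolation=cv2.INTER_CUBIC))
E
```

```text
t 26.0 p [0.5309 0.0243 0.1978] yaw -23.94 knob 2.128 Mz -0.018 sd 0.024 J6 0.0 F [-0.1  0.3 -0.3] op 0.0453 q6 116.6
```

View pics/i.png

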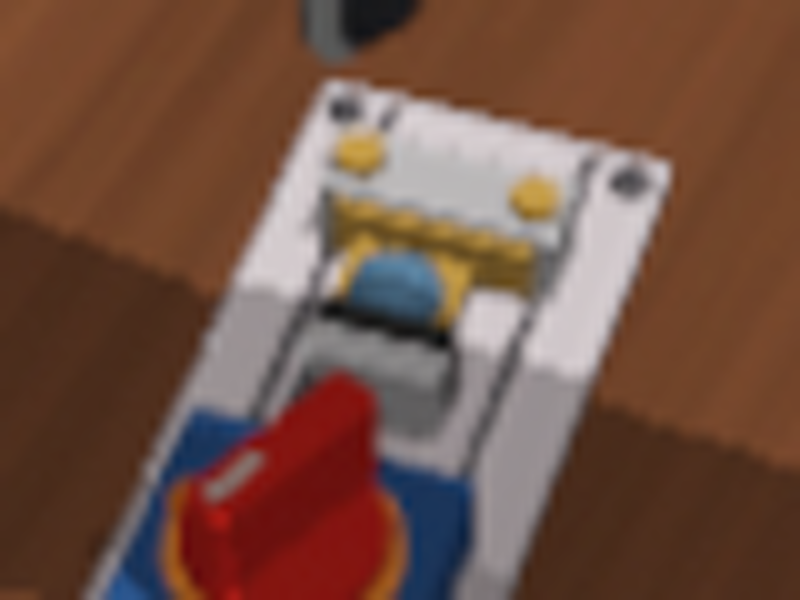

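The picture is the same as before: jaw face (~(390,320)) tight on the pendant, pendant square against the stop plate, gripper clear of everything. I'm handing the job in.

```bash
python3 -c "
from workcell import bot
print(bot.job_done())"
```

```text
the job is handed in; nothing more can be done
None
```

The pendant is clamped against the stop plate of the fence, the knob is released and the job is handed in at about 26 s. The last picture shows the jaw on the pendant and the pendant square against the plate. After letting go, the wrist read no force.

- **Breaking loose:** My first grip on the bar was too high and slipped round it after turning the knob only about 4°. I regripped about 5 mm lower, and a short clockwise twist peaking near 0.75 N m on the wrist sensor freed the knob.
- **Winding on:** I wound the knob on to about 2.1 rad. The torque started to rise near 2.0 rad, about where the first picture put the contact.
- **Clamping force:** I let go once, was not sure the force was enough, and regripped at the same angle. The knob resisted to about 0.2 N m, then gave a little further, so I stopped there.

**What is uncertain:**
- **Force estimate:** I judge the final clamping force at about 15–18 N. It is inferred from noisy readings and the knob's friction rather than measured. The resting reading alone (about 0.13 N m) would allow roughly 7–19 N. The small slip at the end could also have been the grip rather than the knob.
- **Contact with the stop plate:** One side view supports it, at about 2 mm per pixel and with the jaw partly in the way.

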